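Put the pliers back in their shadow-foam drawer

TASK

Put the red-handled pliers away: pull the drawer of the plywood unit open by its handle, lay the pliers in their cut-out in the foam with the jaws pointing to the right, so that they lie flat at the bottom of it, then let go and push the drawer fully home again. Leave everything else where it is.

Things in the scene. Friction and masses are not known exactly. Their poses are not given: they have to be found in the camera images.
- drawer_unit: plywood bench-top drawer unit, fixed, 172 deep (x) x 276 wide (y) x 138 high; origin under its centre on the bench, own -x is its front. The grey drawer front is set back 4 from the top board's front edge. A carton and a glue bottle stand on the rear half of the top. A rail inside, 80 above the bench, lets the drawer shut only when nothing stands proud of the foam
- drawer (a joint): how far the grey drawer is pulled out along the unit's own -x, in m: 0 fully home, 0.165 the end stop; slide friction about 3 N; starts shut or a little ajar. Heights above the bench: drawer front 29 to 100, side walls' top 76, foam top 66. Three steel sockets stand fixed in the foam at its left end, 73 high
- drawer_handle (a point): middle of the bar of the steel bow handle on the drawer front, moves with it; axes as the unit's. Round rod 9 thick, bow level, 50 wide over its ends (along y), bar 30 off the drawer face, 62 above the bench and 76 below the unit's top, whose board leaves no room for a hand from straight above: lean the tool back 30 to 40 degrees
- pliers_pocket (a point): centre of the bottom of the pliers' cut-out (yellow, 9 deep in black foam), 76 behind the drawer face, 13 right of its middle, 57 above the bench, moves with the drawer; axes as the unit's. 62 wide (x) from y = +83 to -31 for the handles, 32 wide from y = -31 to -83 for the jaws (right end); finger scoops 40 long at y = 0 widen it to 108. Clear of the unit's top once the drawer is out 0.13
- pliers: combination pliers with red handles, lying flat and closed, 54 (x) x 156 (y) x 13 high, 0.15 kg; origin at the centre of the underside; jaws at own -y, handles at +y; 52 wide across x at the origin, a good place to grip. In the cut-out their axes agree with those of the cut-out
- pliers_jaw_tip (a point): tip of the pliers' jaws, at height of the underside, 78 from the origin along own -y
- board_eraser: blue whiteboard eraser lying on the bench, 53 x 114 (y) x 26 high, origin at the centre of its underside; bystander
- gear_motor: yellow and grey gear motor lying on the bench, 44 x 115 (y) x 20 high, origin at the centre of its underside; bystander
- tape_masking: roll of masking tape lying to the right of the unit, 100 across, 25 high, origin at the centre of its underside; bystander

How it is judged:
On the way, in this order (a step that is already met when the one before it is completed fails the run):
1. the drawer is pulled out at least 0.115 m, the pliers still outside it (value of joint drawer above 0.115 m and horizontal distance between pliers and pliers_pocket above 0.05 m), for 0.2 s.
2. the pliers lie flat at the bottom of their cut-out in the open drawer, jaws to the right, and are let go (value of joint drawer above 0.1 m and horizontal distance between pliers and pliers_pocket below 0.012 m and z of pliers in the frame of pliers_pocket below 0.004 m and y of pliers_jaw_tip in the frame of pliers_pocket below -0.065 m and angle between pliers's own z axis and vertical below 0.06 rad and contact force between the fingers and pliers below 0.1 N), for 0.2 s.
At the end, for the whole second after the job is handed in: Drawer home within 5 mm; pliers at rest in their cut-out, origin within 12 mm of its centre, at most 4 mm above its bottom, tilted under 0.06 rad, jaw tip 65 mm or more to the right of the centre (value of joint drawer below 0.005 m and horizontal distance between pliers and pliers_pocket below 0.012 m and z of pliers in the frame of pliers_pocket below 0.004 m and y of pliers_jaw_tip in the frame of pliers_pocket below -0.065 m and angle between pliers's own z axis and vertical below 0.06 rad and linear speed of pliers below 0.02 m/s); the robot touches nothing.
It fails at once if the eraser, gear motor or tape roll is moved more than 30 mm from where it lay (distance of any of board_eraser, gear_motor, tape_masking from where it was at the start of the episode above 0.03 m).
It also fails if it takes over 72 s, if anything falls off the work surface, if the arm or the gripper's body presses on something with over 40 N, if the wrist force passes 120 N, or if a joint passes its speed limit or range.

ROBOT

A 6-joint arm with a two-finger parallel gripper is mounted at the origin on a cart in front of the work surface, level with it; the furniture and walls round the work are solid. World frame = base frame: x ahead of the robot, y to its left, z up, the work surface at z = 0. Lengths are in m, angles in rad, forces in N, time in s.
With the tool pointing down it reaches from about 0.35 to 0.85 m from the base axis. Payload 8.1 kg.
Tool frame: the origin (TCP) lies between the finger pads; the fingertips stand 25 mm ahead of it and the grasp point (between the pads) lies 6 mm ahead of it; z points along the fingers, y is the line along which they close (so a half turn about z gives the same grasp; the last joint's range is limited). The gripper opens to 93 mm and grips with 3 to 60 N. Pads are 15 mm wide; open, the fingers measure 128 mm over their backs; the gripper's body (75 mm by 188 mm) begins 65 mm behind the grasp point.
Start: joints at [1.101, 0.13, 1.488, -0, 1.523, -0.085], TCP at [0.225, 0.556, 0.244] pointing down, gripper open.
Joint ranges: [-2.96, 2.96], [-0.89, 2.26], [0.02, 2.5], [-1.34, 4.48], [0, 2.73], [-2.66, 2.66]. Speed limits (rad/s): [2.39, 2.39, 2.79, 3.14, 3.14, 3.14].

INTERFACE

Orientations are given as a rotation vector (axis times angle).
In Python, from plant import robot gives the robot as it stands.
- The arm moves only by the tool arm_command, never from a script. Its argument "increments" is text: rows parted by semicolons, each of 5 numbers parted by spaces: the closure, from 0 (fully open) to 1 (shut), then the shift along the tool's x, y, z in mm, then the turn about the tool's z in rad. A call has 1 to 5 rows; each row is the pose to reach, as a shift and turn from the pose commanded when the call began, along the tool's axes at that moment; what a row does not reach only later rows make up. A row lasts 1/10 s, in which the tool goes at most 50 mm and 8.59 degrees, less where a joint would pass 70% of its speed; a pose out of reach is approached as far as the arm can. A call with a gripper value outside its range is refused whole. The fingers move at their own pace and stop on an object; "grip_force" is the grip in N (left out, the last holds). Time passes only in rows, so rows that repeat a pose let the fingers close. It gives the time, the measured TCP pose, the force, the opening and the grip force at its end, in the units of the state.
- robot.read_state(): the state, without advancing time (a new reading comes with each control period).
- robot.read_camera(name): name is "side" or "top" or "wrist"; returns the picture (480x640x3 uint8, blue, green, red); there is no depth.
- robot.camera_model(name): a dict with "fx", "fy", "cx", "cy" (pixels), "D" ([k1, k2, p1, p2, k3] as OpenCV has them; the pictures are not rectified), "eye" and "rotation" of the camera in the world. Camera axes: x right, y down, z forward; pixel columns grow to the right and rows downward; lengths in m; the calibration is good to about 2 mm. A picture is of the moment at which its call begins: read the wrist's pose just before it. camera_model takes no time and is no camera call; for the wrist camera it gives the pose at the moment of the call.
- robot.close_job(): hands the job in; it is judged then, once.
The state is a dict: "t": time; "q": joint angles; "dq": joint speeds; "joint_torque": joint torques, N m; "tool_pos": TCP position; "orientation": TCP orientation; "force": force on the tool from outside, world axes, zero at the start; "wrist_torque": the same for the moment, N m; "opening": finger opening in m; "gripper_force": force on a finger pad.
Only numpy, scipy, OpenCV 4.12 (cv2) and the standard library are available. Lean on these libraries where they do the work, as an engineer would, in place of code of your own. Each camera call takes 0.05 s, during which the arm holds its last target. There are 200 camera calls.

## Working session

There is one attempt and no reset: what is moved stays moved. The work goes in short steps, Python scripts to look and compute and a tool call to move; the robot and the scene stay as the last step left them, time stands still between calls to the robot, and variables do not carry over. Pictures are saved under pics/ and viewed, at most 10 in all, crops included, and the job is handed in when it is done.

Besides the shell and the picture viewer there is one more tool, called as a command line: name --argument value ..., lists and objects as JSON in quotes. arm_command: Moves the arm, as the interface text tells. Its arguments: {"type":"object","properties":{"increments":{"type":"string"},"grip_force":{"type":"number"}},"required":["increments"]}

```bash
mkdir -p pics; ls
python3 - <<'E'
from plant import robot
import cv2,numpy as np
s=robot.read_state();print(s['t'],s['tool_pos'],s['orientation'],s['opening'])
for n in ['top','side','wrist']:
    cv2.imwrite(f'pics/{n}0.png',robot.read_camera(n))
    m=robot.camera_model(n);print(n,{k:np.round(v,4).tolist() for k,v in m.items()})
E
```

```text
pics
0.0 [0.22495443 0.5556499  0.24257381] [-6.00586019e-01 -3.08313068e+00  2.82966327e-03] 0.09307081774272004
top {'fx': 513.5061, 'fy': 513.5061, 'cx': 321.8039, 'cy': 243.6172, 'D': [-0.1487, 0.0, 0.0, 0.0, 0.0], 'eye': [0.4163, -0.0866, 1.1689], 'rotation': [-2.159, 2.1536, -0.1753]}
side {'fx': 588.3131, 'fy': 588.3131, 'cx': 318.142, 'cy': 239.6547, 'D': [-0.1458, 0.0, 0.0, 0.0, 0.0], 'eye': [0.5003, -0.9828, 0.8536], 'rotation': [-2.2988, 0.0712, -0.0301]}
wrist {'fx': 408.6711, 'fy': 408.6711, 'cx': 316.2003, 'cy': 236.9792, 'D': [0.0215, 0.0, 0.0, 0.0, 0.0], 'eye': [0.1536, 0.5862, 0.3843], 'rotation': [2.4042, 1.6188, 0.2285]}
```

View pics/top0.png

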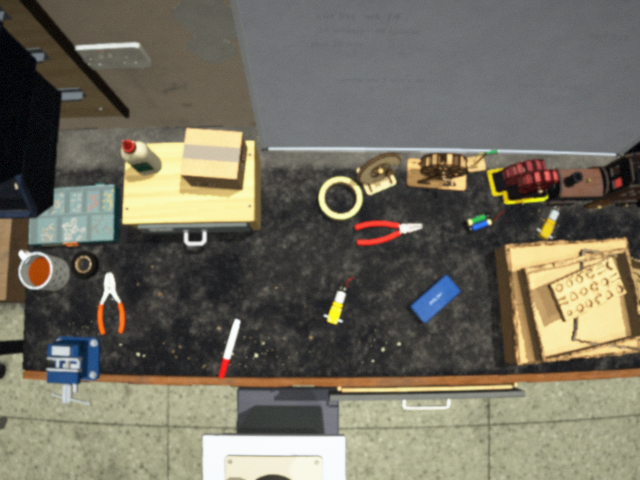

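View pics/side0.png

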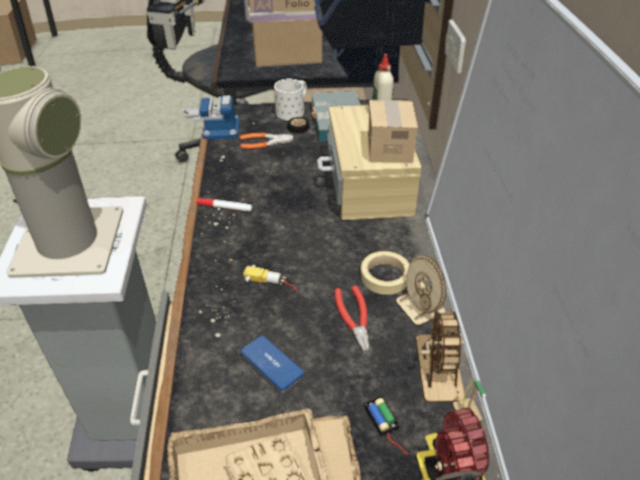

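The top view shows the unit at about (120-260, 140-232) with handle bar near (195,243), the red pliers with handles at (357,225)/(357,243) and jaw tip (421,227). The pliers' jaws already point right. The orange pliers far left, near (110,300), are not the ones wanted. The eraser is at (435,299) and the motor at (338,305).

```bash
cat > h.py <<'E'
from plant import robot
import cv2,numpy as np
from scipy.spatial.transform import Rotation as R
def cam(n):
    m=robot.camera_model(n);K=np.array([[m['fx'],0,m['cx']],[0,m['fy'],m['cy']],[0,0,1]])
    return K,np.array(m['D']),np.array(m['eye']),R.from_rotvec(m['rotation']).as_matrix()
def px2w(n,uv,z,c=None):
    K,D,e,Rm=c or cam(n)
    p=cv2.undistortPoints(np.array(uv,float).reshape(-1,1,2),K,D).reshape(-1,2)
    d=np.c_[p,np.ones(len(p))]@Rm.T
    return e+d*((z-e[2])/d[:,2])[:,None]
def w2px(n,P,c=None):
    K,D,e,Rm=c or cam(n)
    P=(np.array(P,float).reshape(-1,3)-e)@Rm
    return cv2.projectPoints(P,np.zeros(3),np.zeros(3),K,D)[0].reshape(-1,2)
def crop(im,x0,x1,y0,y1,k): return cv2.resize(im[y0:y1,x0:x1],None,fx=k,fy=k,interpolation=cv2.INTER_CUBIC)
E
python3 - <<'E'
from h import *
im=cv2.imread('pics/top0.png')
o=np.zeros((584,800,3),np.uint8)
a=crop(im,115,270,190,255,4);o[:260,:620]=a
b=crop(im,345,430,212,252,8);o[264:584,:680]=b
cv2.imwrite('pics/c1.png',o)
s=cv2.imread('pics/side0.png')
o=np.zeros((600,800,3),np.uint8)
a=crop(s,310,425,95,225,4);o[:520,:460]=a
b=crop(s,325,377,280,355,6);o[:450,464:776]=b
cv2.imwrite('pics/c2.png',o)
E
```

```text
(no output)
```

View pics/c1.png

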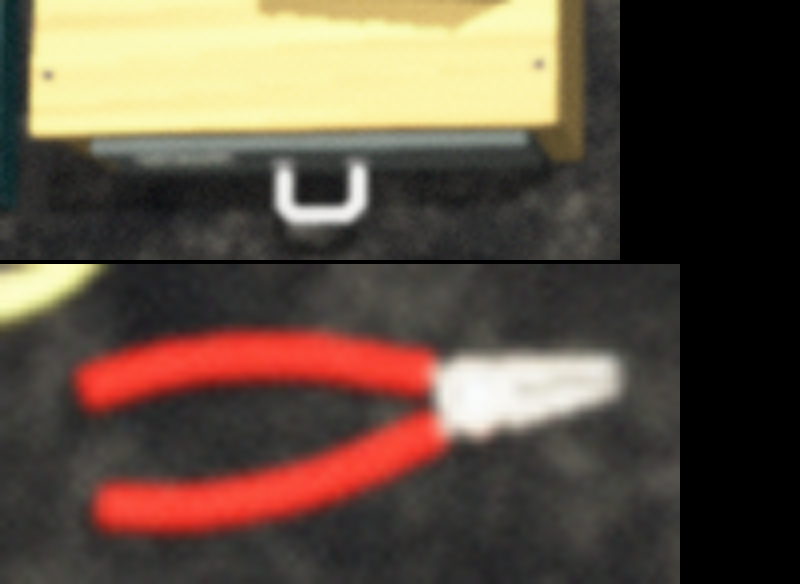

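View pics/c2.png

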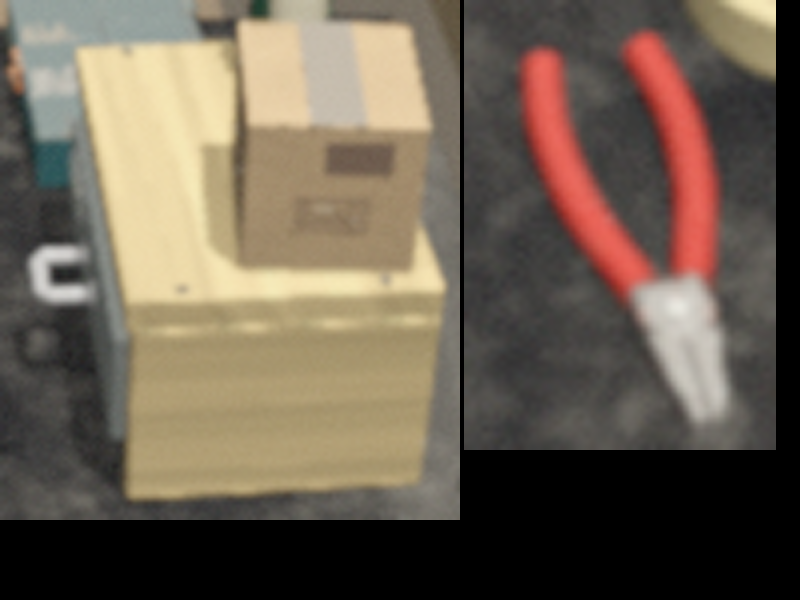

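The crops give the board's front corners at (30,136) and (557,123) in c1, and the handle bar centre at (321,213). The pliers tip is at (621,376), with handle ends at (80,388) and (97,508).

Run:
```python
from h import *
np.set_printoptions(precision=4,suppress=True)
A=lambda x,y:((x+.5)/4-.5+115,(y+.5)/4-.5+190)
B=lambda x,y:((x+.5)/8-.5+345,(y-264+.5)/8-.5+212)
S=lambda x,y:((x+.5)/4-.5+310,(y+.5)/4-.5+95)
P=lambda x,y:((x-464+.5)/6-.5+325,(y+.5)/6-.5+280)
print('board top',px2w('top',[A(30,136),A(557,123)],.138))
print('board side',px2w('side',[S(77,47),S(128,303),S(445,288)],.138))
print('bar top  l,c,r',px2w('top',[A(278,213),A(321,213),A(365,213)],.062))
print('bar side ends',px2w('side',[S(38,252),S(47,295)],.062))
print('pliers top tip,h1,h2',px2w('top',[B(622,376),B(80,388),B(97,508)],.008))
print('pliers side tip,h2,h1',px2w('side',[P(710,420),P(541,50),P(640,35)],.008))
s=robot.read_state()
print(R.from_rotvec(s['orientation']).as_matrix())
```

```text
board top [[0.6047 0.3075 0.138 ]
 [0.6119 0.0321 0.138 ]]
board side [[0.6053 0.3091 0.138 ]
 [0.6113 0.0329 0.138 ]
 [0.7819 0.0371 0.138 ]]
bar top  l,c,r [[0.5759 0.1935 0.062 ]
 [0.576  0.1696 0.062 ]
 [0.576  0.1452 0.062 ]]
bar side ends [[0.5741 0.1971 0.062 ]
 [0.5765 0.1518 0.062 ]]
pliers top tip,h1,h2 [[ 0.6264 -0.3423  0.008 ]
 [ 0.6219 -0.1845  0.008 ]
 [ 0.5871 -0.1891  0.008 ]]
pliers side tip,h2,h1 [[ 0.624  -0.3384  0.008 ]
 [ 0.5865 -0.1831  0.008 ]
 [ 0.6198 -0.1784  0.008 ]]
[[-0.9269  0.3753 -0.0006]
 [ 0.3753  0.9269 -0.0013]
 [ 0.0001 -0.0014 -1.    ]]
```

View pics/wrist0.png

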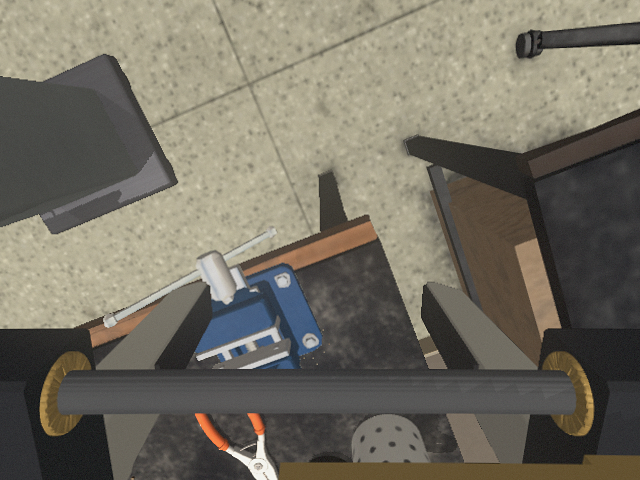

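The unit is yawed by +0.024 rad, with its front-edge middle at (0.608, 0.170). The handle bar is at (0.576, 0.170), so the drawer is about 6 mm ajar. The pliers' origin is about (0.6145, -0.262), yaw about 0.136.

The wrist view shows only the vise and the orange pliers. The moves cannot tilt the tool, so I'll pinch the rod with the fingertips only. With the tips at z≈0.058, the gripper body stays just above the 138 mm top.

arm_command --increments "0.8 -46 -19 0 0.12; 0.8 -92 -38 0 0.24; 0.8 -138 -57 0 0.36; 0.8 -184 -76 0 0.48; 0.8 -230 -95 0 0.6" --grip_force 20

```text
t: 0.65
tool_pos: [0.4036, 0.3801, 0.2434]
orientation: [-1.491, -2.765, 0.0]
force: [1.3, 0.9, -0.5]
opening: 0.0576
gripper_force: 0.0
```

```bash
cat >> h.py <<'E'
def go(x,y,z,yaw):
    """shift (mm) and turn to take the TCP to x,y,z with tool y at world angle yaw"""
    s=robot.read_state();M=R.from_rotvec(s['orientation']).as_matrix()
    d=M.T@(np.array([x,y,z])-s['tool_pos'])*1e3
    a=np.arctan2(M[1,1],M[0,1]);print('t %.2f'%s['t'],'pos',s['tool_pos'].round(4),'yaw %.3f'%a,'open %.4f'%s['opening'],'F',s['force'].round(1))
    print('shift',d.round(1),'turn %.3f'%(a-yaw))
E
python3 -c "
from h import *
go(.576,.170,.243,.024)"
```

```text
t 0.65 pos [0.4036 0.3801 0.2434] yaw 0.581 open 0.0576 F [ 1.3  0.9 -0.5]
shift [-270.3   28.6    0.4] turn 0.557
```

arm_command --increments "0.8 -46 5 0 0.11; 0.8 -92 10 0 0.22; 0.8 -138 15 0 0.33; 0.8 -184 20 0 0.44; 0.8 -230 25 0 0.52"

```text
t: 1.15
tool_pos: [0.5516, 0.2022, 0.2434]
orientation: [-2.152, -2.289, 0.0]
force: [1.4, 1.9, -0.0]
opening: 0.0204
gripper_force: 0.0
```

```bash
python3 -c "
from h import *
go(.576,.170,.243,.024)"
```

```text
t 1.15 pos [0.5516 0.2022 0.2434] yaw 0.062 open 0.0204 F [ 1.4  1.9 -0. ]
shift [-33.7  22.4   0.4] turn 0.038
```

arm_command --increments "0.8 -24 20 0 0.03; 0.8 -24 20 0 0.03; 0.8 -24 20 0 0.03"

```text
t: 1.45
tool_pos: [0.5723, 0.1807, 0.243]
orientation: [-2.182, -2.259, 0.001]
force: [0.2, -0.2, -0.1]
opening: 0.0188
gripper_force: 0.0
```

Run:
```python
from h import *
c=cam('wrist');im=robot.read_camera('wrist');cv2.imwrite('pics/w1.png',im)
go(.576,.170,.0835,.024)
print(w2px('wrist',[[.576,.17,.062],[.6083,.1703,.138]],c)); np.save('w1.npy',np.array(c,dtype=object),allow_pickle=True)
```

```text
t 1.50 pos [0.5718 0.1816 0.2432] yaw 0.036 open 0.0191 F [ 0.2 -0.4  0.6]
shift [-11.8   3.9 159.7] turn 0.012
[[320.25201909 232.5221832 ]
 [371.56638086 265.54378628]]
```

View pics/w1.png

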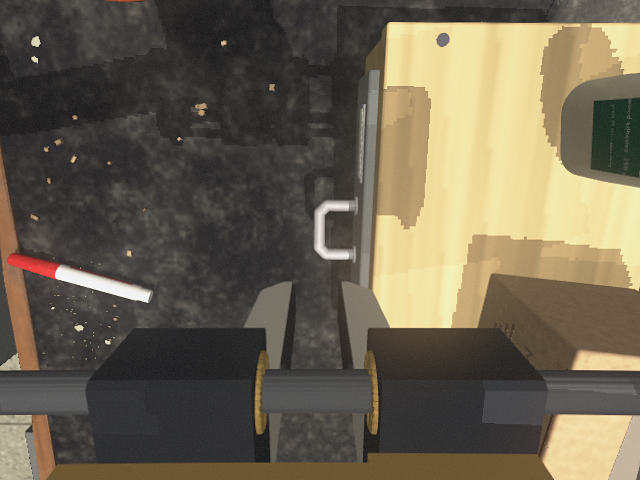

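The wrist view shows the bow handle bar at (319,230), within about 2 mm of the predicted (320,232). The fingertips straddle it. Next I descend.

arm_command --increments "0.8 -10 3.5 20 0.012; 0.8 -10 3.5 65 0.012; 0.8 -10 3.5 110 0.012; 0.8 -10 3.5 145 0.012; 0.8 -10 3.5 150 0.012"

```text
t: 2.0
tool_pos: [0.5713, 0.172, 0.0879]
orientation: [-2.188, -2.246, 0.012]
force: [-0.5, 0.4, -1.4]
opening: 0.0185
gripper_force: 0.0
```

```bash
python3 -c "
from h import *
go(.5755,.171,.0835,.024)"
```

```text
t 2.00 pos [0.5713 0.172  0.0879] yaw 0.026 open 0.0185 F [-0.5  0.4 -1.4]
shift [-1.1  4.2  4.4] turn 0.002
```

arm_command --increments "0.8 0 1 0 0; 0.8 0 1 0 0; 0.8 0 1 0 0"

```text
t: 2.3
tool_pos: [0.579, 0.1722, 0.0968]
orientation: [2.192, 2.247, 0.006]
force: [0.7, -0.1, 0.7]
opening: 0.0187
gripper_force: 0.0
```

```bash
python3 -c "
from h import *
go(.5755,.171,.0835,.024)"
```

```text
t 2.30 pos [0.579  0.1722 0.0968] yaw 0.025 open 0.0187 F [ 0.7 -0.1  0.7]
shift [-1.1 -3.6 13.3] turn 0.001
```

arm_command --increments "0.8 0 0 4 0; 0.8 0 0 8 0; 0.8 0 0 8 0; 0.8 0 0 8 0; 0.8 0 0 8 0"

```text
t: 2.8
tool_pos: [0.5771, 0.1714, 0.0856]
orientation: [-2.195, -2.248, 0.0]
force: [0.1, -0.2, 0.6]
opening: 0.0191
gripper_force: 0.0
```

```bash
python3 -c "
from h import *
go(.5755,.171,.0835,.024)"
```

```text
t 2.80 pos [0.5771 0.1714 0.0856] yaw 0.024 open 0.0191 F [ 0.1 -0.2  0.6]
shift [-0.4 -1.6  2.1] turn -0.000
```

arm_command --increments "0.8 0 -1 2 0; 1 0 -1 2 0; 1 0 -1 2 0; 1 0 -1 2 0; 1 0 -1 2 0" --grip_force 20

```text
t: 3.3
tool_pos: [0.5757, 0.1714, 0.0834]
orientation: [-2.194, -2.248, 0.001]
force: [-2.7, -0.1, -0.6]
opening: 0.0084
gripper_force: 20.0
```

Rod gripped at 8.4 mm opening. I pull along the tool's -y.

arm_command --increments "1 0 -15 0 0; 1 0 -40 0 0; 1 0 -65 0 0; 1 0 -90 0 0; 1 0 -110 0 0"

```text
t: 3.8
tool_pos: [0.4657, 0.1687, 0.0836]
orientation: [2.194, 2.247, 0.001]
force: [2.8, -0.1, -3.4]
opening: 0.0087
gripper_force: 20.0
```

arm_command --increments "1 0 -20 0 0; 1 0 -32 0 0; 1 0 -40 0 0; 1 0 -40 0 0; 1 0 -40 0 0"

```text
t: 4.3
tool_pos: [0.4259, 0.1678, 0.0835]
orientation: [-2.194, -2.248, 0.001]
force: [-2.1, -1.6, -1.7]
opening: 0.0085
gripper_force: 20.0
```

arm_command --increments "0.8 0 0 0 0; 0.8 0 0 0 0; 0.8 0 0 0 0; 0.8 0 0 -25 0; 0.8 0 0 -60 0"

```text
t: 4.8
tool_pos: [0.4247, 0.1674, 0.1423]
orientation: [-2.193, -2.246, 0.006]
force: [0.4, 1.0, 0.8]
opening: 0.0186
gripper_force: 0.0
```

arm_command --increments "0.5 0 0 -40 0; 0.2 0 0 -85 0; 0 40 10 -90 0; 0 85 25 -90 0; 0 130 45 -90 0"

```text
t: 5.3
tool_pos: [0.4691, 0.3007, 0.2351]
orientation: [2.195, 2.246, 0.005]
force: [1.0, -0.9, 0.6]
opening: 0.0539
gripper_force: 0.0
```

```bash
python3 -c "
from h import *
go(.6145,-.262,.2435,.136)"
```

```text
t 5.30 pos [0.4691 0.3007 0.2351] yaw 0.023 open 0.0539 F [ 1.  -0.9  0.6]
shift [-565.9  132.4   -8.7] turn -0.113
```

arm_command --increments "0 -46 5 -2 0; 0 -94 12 -4 0; 0 -142 20 -6 -0.03; 0 -190 30 -8 -0.06; 0 -238 40 -8 -0.09"

```text
t: 5.8
tool_pos: [0.5144, 0.0602, 0.2422]
orientation: [2.088, 2.346, 0.001]
force: [0.6, 0.2, -0.4]
opening: 0.0917
gripper_force: 0.0
```

arm_command --increments "0 -46 12 0 0; 0 -93 30 0 0; 0 -139 48 0 0; 0 -185 66 0 0; 0 -230 80 0 0"

```text
t: 6.3
tool_pos: [0.6205, -0.1597, 0.2416]
orientation: [2.091, 2.344, 0.001]
force: [0.3, 1.1, 0.5]
opening: 0.093
gripper_force: 0.0
```

```bash
python3 -c "
from h import *
go(.6145,-.262,.2435,.136)"
```

```text
t 6.30 pos [ 0.6205 -0.1597  0.2416] yaw 0.114 open 0.0930 F [0.3 1.1 0.5]
shift [-100.9  -17.5   -1.9] turn -0.022
```

arm_command --increments "0 -45 -8 0 -0.01; 0 -88 -14 0 -0.02; 0 -98 -16 0 -0.02; 0 -98 -16 0 -0.02; 0 -98 -16 0 -0.02"

```text
t: 6.8
tool_pos: [0.6148, -0.2558, 0.2415]
orientation: [-2.067, -2.365, -0.001]
force: [-0.3, 0.7, 1.2]
opening: 0.0931
gripper_force: 0.0
```

Run:
```python
from h import *
robot.read_camera('wrist')
c=cam('wrist');w=robot.read_camera('wrist');cv2.imwrite('pics/w2.png',w)
t=robot.read_camera('top');cv2.imwrite('pics/t2.png',t)
o=np.zeros((600,800,3),np.uint8)
o[:320,:480]=w[:320,80:560]
b=crop(t,115,265,190,255,4);o[330:590,:600]=b
cv2.imwrite('pics/c3.png',o)
go(.6145,-.262,.2435,.136)
print(w2px('wrist',[[.6145,-.262,.008]],c))
print(repr(c))
```

```text
t 6.95 pos [ 0.6151 -0.2549  0.2419] yaw 0.136 open 0.0931 F [-1.   0.2 -0.1]
shift [-7.  -1.6 -1.6] turn -0.000
[[314.25548433 213.26686302]]
(array([[408.67110122,   0.        , 316.20028154],
       [  0.        , 408.67110122, 236.9792337 ],
       [  0.        ,   0.        ,   1.        ]]), array([0.02152044, 0.        , 0.        , 0.        , 0.        ]), array([ 0.6050827 , -0.17714428,  0.38313062]), array([[ 9.91028041e-01,  1.28518978e-01,  3.66918710e-02],
       [ 1.33653241e-01, -9.51955410e-01, -2.75531684e-01],
       [-4.82025553e-04,  2.77963613e-01, -9.60591483e-01]]))
```

View pics/c3.png

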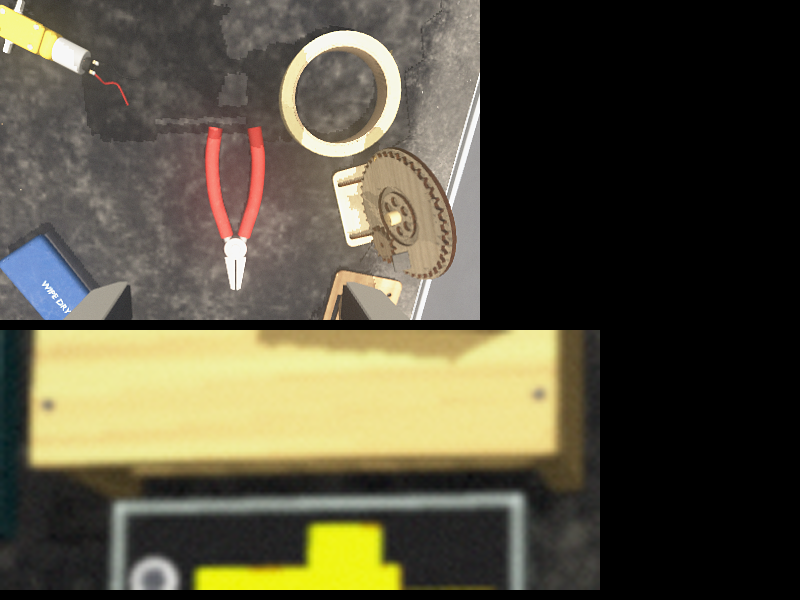

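The wrist crop shows the pliers' jaw tip at full-picture (315.5,290) and handle ends at (295,127) and (335,127). The wooden wheel stand is to their right, with base edges at about (413-427,172-245). The top crop shows the drawer open with the yellow cut-out.

Run:
```python
from h import *
np.set_printoptions(precision=4,suppress=True)
c=cam('wrist')
p=px2w('wrist',[(315.5,290),(295,127),(335,127),(286,182),(346,182)],.008,c);print(p)
tip=p[0];h=(p[1]+p[2])/2;print('origin',(tip+h)/2,'yaw',np.arctan2(-(h-tip)[0],(h-tip)[1]),'len',np.linalg.norm(h-tip), 'width mid',(p[3]+p[4])/2)
print('base',px2w('wrist',[(413,172),(427,245)],.004,c))
for z in (.02,.05,.08,.1): print('disc',z,px2w('wrist',[(437,180),(455,150),(500,277),(475,200)],z,c)[:,:2].tolist())
t=cv2.imread('pics/t2.png');s=cv2.imread('pics/side0.png')
o=np.zeros((600,800,3),np.uint8)
o[:400,:400]=crop(t,340,420,130,210,5)
o[:500,404:800]=crop(s,378,444,245,328,6)[:500,:396]
cv2.imwrite('pics/c4.png',o)
# drawer geometry in top: scoop rear edge / yellow mask
y=cv2.inRange(cv2.cvtColor(t,cv2.COLOR_BGR2HSV),(27,200,120),(33,255,255));y[:, 270:]=0;y[:195]=0;y[330:]=0
n,l,st,ce=cv2.connectedComponentsWithStats(y);i=1+st[1:,4].argmax();print(st[i],ce[i])
```

```text
[[ 0.6263 -0.339   0.008 ]
 [ 0.5873 -0.1866  0.008 ]
 [ 0.6224 -0.1819  0.008 ]
 [ 0.585  -0.2362  0.008 ]
 [ 0.6397 -0.2287  0.008 ]]
origin [ 0.6156 -0.2616  0.008 ] yaw 0.13733707762219863 len 0.15623574060526904 width mid [ 0.6123 -0.2325  0.008 ]
base [[ 0.6998 -0.2119  0.004 ]
 [ 0.7274 -0.2793  0.004 ]]
disc 0.02 [[0.7182843425368489, -0.21453789886660388], [0.728041330803889, -0.1869420465850572], [0.7971054644389634, -0.29682998046036], [0.7559022445836807, -0.2276407217007122]]
disc 0.05 [[0.7089370810466923, -0.21142237055471227], [0.7178883948903427, -0.18610522065205326], [0.7812496205664808, -0.28691925842956656], [0.7434487190793411, -0.22344323972210267]]
disc 0.08 [[0.6995898195565358, -0.20830684224282067], [0.7077354589767963, -0.18526839471904932], [0.7653937766939983, -0.2770085363987731], [0.7309951935750014, -0.2192457577434931]]
disc 0.1 [[0.6933583118964314, -0.2062298233682263], [0.7009668350344321, -0.1847105107637134], [0.7548232141123433, -0.2704013883782441], [0.7226928432387751, -0.2164474364244201]]Traceback (most recent call last):
  File "<stdin>", line 11, in <module>
ValueError: could not broadcast input array from shape (498,396,3) into shape (500,396,3)
```

Run:
```python
from h import *
t=cv2.imread('pics/t2.png');s=cv2.imread('pics/side0.png')
o=np.zeros((600,800,3),np.uint8)
o[:400,:400]=crop(t,340,420,130,210,5)
o[:498,404:800]=crop(s,378,444,245,328,6)
cv2.imwrite('pics/c4.png',o)
y=cv2.inRange(cv2.cvtColor(t,cv2.COLOR_BGR2HSV),(27,200,120),(33,255,255));y[:, 270:]=0;y[:195]=0;y[330:]=0
n,l,st,ce=cv2.connectedComponentsWithStats(y);i=1+st[1:,4].argmax();print(st[i],ce[i])
```

```text
[ 163  238   76   51 2236] [196.93738819 262.80366726]
```

View pics/c4.png

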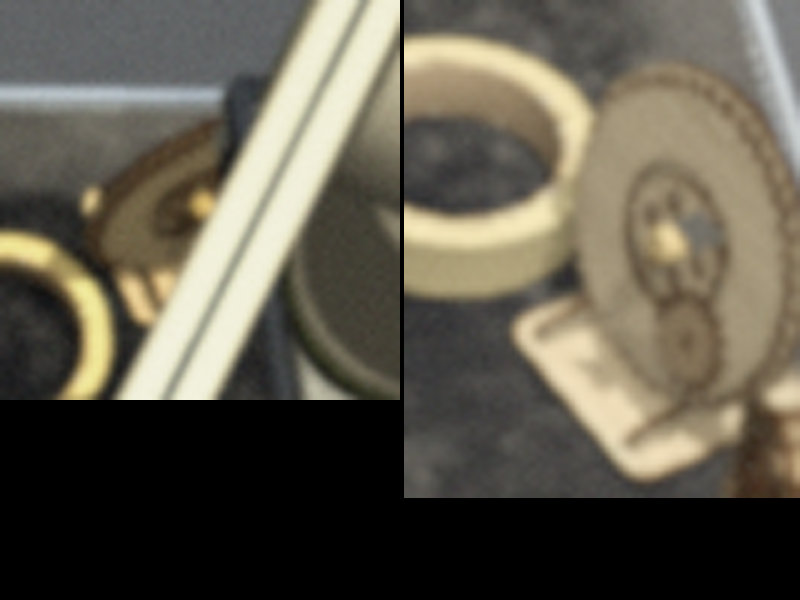

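Run:
```python
from h import *
np.set_printoptions(precision=4,suppress=True)
def ray(n,uv):
    a=px2w(n,[uv],0)[0];b=px2w(n,[uv],.2)[0];return a,(b-a)/np.linalg.norm(b-a)
def tri(obs):
    A=0;b=0
    for n,uv in obs:
        p,d=ray(n,uv);M=np.eye(3)-np.outer(d,d);A=A+M;b=b+M@p
    x=np.linalg.solve(A,b);print(x,[float(np.round(np.linalg.norm(np.cross(x-p,d)),4)) for p,d in [ray(*o) for o in obs]])
S=lambda x,y:('side',((x-404+.5)/6-.5+378,(y+.5)/6-.5+245))
T=lambda x,y:('top',((x+.5)/5-.5+340,(y+.5)/5-.5+130))
W=lambda x,y:('wrist',(x+80,y))
print('hub');tri([S(668,240),T(200,203),W(395,218)]);tri([S(668,240),W(395,218)])
print('base nearleft');print(px2w('side',[S(515,325)[1],S(640,478)[1]],.005),px2w('wrist',[W(333,172)[1],W(350,245)[1]],.005))
print('disc left edge');tri([S(578,210),W(361,172)]);
print('disc right/bottom edge');tri([S(690,400),W(440,277)])
print('disc top');tri([S(670,65),W(395,150)])
```

```text
hub
[ 0.7405 -0.2366  0.0633] [0.002, 0.0013, 0.0012]
[ 0.7401 -0.236   0.0627] [0.0015, 0.0015]
base nearleft
[[ 0.6987 -0.2168  0.005 ]
 [ 0.7278 -0.2838  0.005 ]] [[ 0.6996 -0.2118  0.005 ]
 [ 0.7299 -0.2786  0.005 ]]
disc left edge
[ 0.7151 -0.2051  0.0444] [0.0025, 0.0025]
disc right/bottom edge
[ 0.7615 -0.2834  0.0595] [0.0277, 0.0277]
disc top
[ 0.7352 -0.1827  0.0811] [0.0127, 0.0127]
```

The wheel's hub is at (0.740, -0.236, 0.063), which leaves about 15 mm clearance to the gripper body, so I descend.

arm_command --increments "0 -7 -1 30 0; 0 -7 -1 75 0; 0 -7 -1 120 0; 0 -7 -1 160 0; 0 -7 -1 185 0"

```text
t: 7.45
tool_pos: [0.613, -0.2612, 0.0528]
orientation: [-2.063, -2.364, 0.001]
force: [-0.2, -0.6, -0.4]
opening: 0.0932
gripper_force: 0.0
```

arm_command --increments "0 0 0 10 0; 0 0 0 15 0; 0 0 0 15 0; 0 0 0 15 0; 0 0 0 15 0"

```text
t: 7.95
tool_pos: [0.6159, -0.2643, 0.0438]
orientation: [2.066, 2.363, 0.001]
force: [0.2, -0.6, -1.0]
opening: 0.0927
gripper_force: 0.0
```

```bash
python3 -c "
from h import *
go(.6150,-.262,.028,.137)"
```

```text
t 7.95 pos [ 0.6159 -0.2643  0.0438] yaw 0.134 open 0.0927 F [ 0.2 -0.6 -1. ]
shift [ 2.5 -0.6 15.8] turn -0.003
```

arm_command --increments "0 2 -0.5 8 0; 0 2 -0.5 15 0; 0 2 -0.5 15 0; 0 2 -0.5 15 0; 0 2 -0.5 15 0"

```text
t: 8.45
tool_pos: [0.6135, -0.2617, 0.0263]
orientation: [-2.067, -2.365, 0.0]
force: [0.2, 0.1, 0.8]
opening: 0.0928
gripper_force: 0.0
```

arm_command --increments "0.3 0 0 0 0; 1 0 0 0 0; 1 0 0 0 0; 1 0 0 0 0; 1 0 0 0 0" --grip_force 15

```text
t: 8.95
tool_pos: [0.6138, -0.2618, 0.0267]
orientation: [2.068, 2.365, -0.0]
force: [0.3, -0.5, 0.1]
opening: 0.0575
gripper_force: 0.0
```

arm_command --increments "1 0 0 0 0; 1 0 0 0 0; 1 0 0 0 0" --grip_force 20

```text
t: 9.25
tool_pos: [0.6139, -0.2618, 0.0267]
orientation: [-2.068, -2.365, -0.0]
force: [0.6, 0.6, 0.4]
opening: 0.0445
gripper_force: 19.7
```

arm_command --increments "1 0 0 -10 0; 1 0 0 -35 0; 1 0 0 -70 0; 1 0 0 -105 0; 1 0 0 -140 0"

```text
t: 9.75
tool_pos: [0.6136, -0.2617, 0.1685]
orientation: [-2.068, -2.365, 0.0]
force: [0.2, -0.3, -0.9]
opening: 0.0441
gripper_force: 19.7
```

arm_command --increments "1 0 0 -20 0; 1 0 0 -20 0; 1 0 0 -20 0; 1 0 0 -20 0"

```text
t: 10.15
tool_pos: [0.6127, -0.2613, 0.1842]
orientation: [-2.065, -2.363, 0.001]
force: [-0.1, 1.0, -2.3]
opening: 0.0439
gripper_force: 19.7
```

Run:
```python
from h import *
go(.615,-.262,.19,.024)
c=cam('wrist');w=robot.read_camera('wrist');sd=robot.read_camera('side')
cv2.imwrite('pics/w3.png',w);cv2.imwrite('pics/s3.png',sd)
o=np.zeros((600,800,3),np.uint8);o[:480,:440]=w[:,100:540];
p=w2px('side',[[.615,-.262,.15]])[0].astype(int);print(p)
o[:480,444:796]=crop(sd,p[0]-44,p[0]+44,p[1]-60,p[1]+60,4);cv2.imwrite('pics/c5.png',o)
```

```text
t 10.15 pos [ 0.6127 -0.2613  0.1842] yaw 0.134 open 0.0439 F [-0.1  1.  -2.3]
shift [-1.   2.2 -5.8] turn 0.110
[359 263]
```

View pics/c5.png

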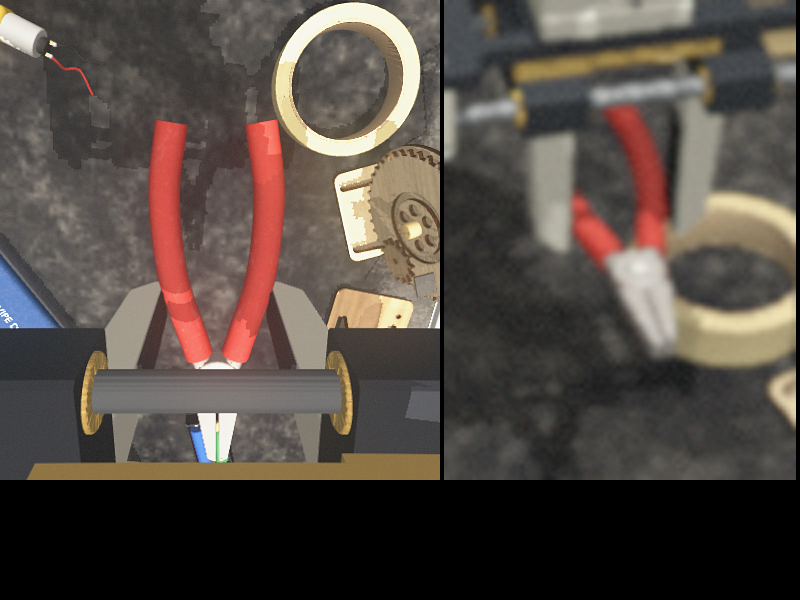

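The pliers are held, with handle ends at full-picture (271,122) and (363,122) and the centreline at about x=317.

Run:
```python
from h import *
np.set_printoptions(precision=4,suppress=True)
c=cam('wrist');s=robot.read_state();M=R.from_rotvec(s['orientation']).as_matrix()
tool=lambda P:((P-s['tool_pos'])@M*1e3).round(1)
for z in (.155,.160,.164,.168,.173):
    p=px2w('wrist',[(271,122),(363,122),(257,210),(377,210)],z,c);q=tool(p)
    print(z,'spacing',np.linalg.norm(p[1]-p[0]).round(4),'ends mid in tool',((q[0]+q[1])/2).round(1),'outer',(q[3]-q[2])[1],(q[2:].mean(0)).round(1),'yaw rel',)
# side: tip
P=('side',)
for z in (.158,.164,.17): print('tip side',z,px2w('side',[((661-444+.5)/4-.5+359-44,(352+.5)/4-.5+263-60)],z),tool(px2w('side',[((661-444+.5)/4-.5+315,(352+.5)/4-.5+203)],z)))
```

```text
0.155 spacing 0.0369 ends mid in tool [77.3  0.9 29.2] outer 51.2 [41.3  0.9 29.2] yaw rel
0.16 spacing 0.0358 ends mid in tool [77.4  0.9 24.2] outer 49.599999999999994 [42.4  0.9 24.2] yaw rel
0.164 spacing 0.035 ends mid in tool [77.4  0.9 20.2] outer 48.400000000000006 [43.2  0.9 20.2] yaw rel
0.168 spacing 0.0341 ends mid in tool [77.4  0.9 16.2] outer 47.3 [44.1  0.8 16.2] yaw rel
0.173 spacing 0.033 ends mid in tool [77.5  0.9 11.2] outer 45.8 [45.2  0.9 11.2] yaw rel
tip side 0.158 [[ 0.6216 -0.3343  0.158 ]] [[-73.6  -0.9  26. ]]
tip side 0.164 [[ 0.6205 -0.3399  0.164 ]] [[-79.   -2.7  20. ]]
tip side 0.17 [[ 0.6195 -0.3455  0.17  ]] [[-84.4  -4.5  14. ]]
```

Run:
```python
from h import *
np.set_printoptions(precision=4,suppress=True)
t=robot.read_camera('top');cv2.imwrite('pics/t3.png',t)
y=cv2.inRange(cv2.cvtColor(t,cv2.COLOR_BGR2HSV),(24,150,70),(36,255,255));y[:,270:]=0;y[:232]=0;y[330:]=0
n,l,st,ce=cv2.connectedComponentsWithStats(y);i=1+st[1:,4].argmax();m=l==i;print(st[i])
for v in range(st[i][1],st[i][1]+st[i][3],3):
    u=np.where(m[v])[0];print(v,u.min(),u.max(),len(u),end=' | ')
def pk(bx,by): 
    th=.024;X=np.array([np.cos(th),np.sin(th)]);Y=np.array([-X[1],X[0]]);o=np.array([bx,by])
    return lambda a,b:np.r_[o+a*X+b*Y,.066]
f=pk(.5322,.156)
poly=[(31,83),(31,20),(54,20),(54,-20),(31,-20),(31,-31),(16,-31),(16,-83),(-16,-83),(-16,-31),(-31,-31),(-31,-20),(-54,-20),(-54,20),(-31,20),(-31,83)]
def iou(dx,dy):
    p=w2px('top',[pk(.5322+dx,.156+dy)(a/1e3,b/1e3) for a,b in poly]);k=8
    z=np.zeros((480,640),np.uint8);cv2.fillPoly(z,[np.round(p*16).astype(np.int32)],1,shift=4)
    return (z.astype(bool)&m).sum()/(z.astype(bool)|m).sum()
g=[(iou(dx/1e3,dy/1e3),dx,dy) for dx in range(-8,9) for dy in range(-8,9)];print();print(iou(0,0),sorted(g)[-5:])
go(.5322,.156,.19,.024)
```

```text
[ 162  238   78   51 2399]
238 192 209 18 | 241 191 210 20 | 244 191 210 20 | 247 191 211 21 | 250 163 215 53 | 253 163 215 53 | 256 163 238 76 | 259 163 239 77 | 262 163 239 77 | 265 163 239 77 | 268 163 238 76 | 271 163 215 53 | 274 162 215 54 | 277 163 214 52 | 280 191 210 20 | 283 191 210 20 | 286 191 210 20 | 
0.9544701986754967 [(np.float64(0.9544701986754967), 0, 0), (np.float64(0.9564315352697096), -1, -2), (np.float64(0.9601494396014943), 0, -2), (np.float64(0.962993762993763), 0, -1), (np.float64(0.9637952559300874), -1, -1)]
t 10.30 pos [ 0.6129 -0.2613  0.1844] yaw 0.134 open 0.0446 F [ 0.1 -0.6 -1.6]
shift [424.4 -24.2  -4.7] turn 0.110
```

The cut-out is confirmed at (0.5317, 0.155).

arm_command --increments "1 15 -5 -6 0; 1 50 -12 -12 0.02; 1 95 -20 -12 0.05; 1 140 -25 -12 0.08; 1 185 -30 -12 0.11"

```text
t: 10.8
tool_pos: [0.5583, -0.081, 0.1977]
orientation: [-2.196, -2.245, 0.001]
force: [-0.5, -0.1, -0.9]
opening: 0.0446
gripper_force: 19.7
```

arm_command --increments "1 45 -2 0 0; 1 90 -4 0 0; 1 135 -6 0 0; 1 180 -8 0 0; 1 215 -10 0 0"

```text
t: 11.3
tool_pos: [0.5433, 0.1347, 0.1978]
orientation: [-2.193, -2.248, 0.001]
force: [-0.1, -0.1, -2.2]
opening: 0.0442
gripper_force: 19.7
```

```bash
python3 -c "
from h import *
go(.532,.155,.19,.024)"
```

```text
t 11.30 pos [0.5433 0.1347 0.1978] yaw 0.025 open 0.0442 F [-0.1 -0.1 -2.2]
shift [ 20.6 -10.8   7.8] turn 0.001
```

arm_command --increments "1 10 -6 0 0; 1 20 -11 0 0; 1 20 -11 20 0; 1 20 -11 20 0; 1 20 -11 20 0"

```text
t: 11.8
tool_pos: [0.5322, 0.151, 0.1781]
orientation: [-2.195, -2.246, 0.003]
force: [-0.2, 0.1, -1.6]
opening: 0.0441
gripper_force: 19.7
```

arm_command --increments "1 0 0 0 0; 1 0 0 0 0; 1 0 0 0 0"

```text
t: 12.1
tool_pos: [0.5332, 0.1517, 0.1794]
orientation: [2.195, 2.247, 0.001]
force: [-0.0, -0.8, -1.0]
opening: 0.0444
gripper_force: 19.7
```

Run:
```python
from h import *
np.set_printoptions(precision=4,suppress=True)
go(.532,.155,.0855,.024)
c=cam('wrist');w=robot.read_camera('wrist');s=robot.read_state();M=R.from_rotvec(s['orientation']).as_matrix()
cv2.imwrite('pics/w4.png',w)
h=cv2.cvtColor(w,cv2.COLOR_BGR2HSV);r=cv2.inRange(h,(0,120,60),(8,255,255))|cv2.inRange(h,(172,120,60),(180,255,255))
y=cv2.inRange(h,(24,150,60),(36,255,255))
for v in (100,110,120,130,150,180,210):
    a=np.where(r[v,200:440])[0]+200;b=np.where(y[v])[0]
    print(v,'red',(a.min(),a.max()) if len(a) else 0,'yel',(b.min(),b.max()) if len(b) else 0)
# predicted pocket left end
th=.024;X=np.array([np.cos(th),np.sin(th)]);Y=np.array([-X[1],X[0]]);o=np.array([.5317,.155])
print(w2px('wrist',[np.r_[o+a*X+b*Y,.066] for a,b in((.031,.083),(-.031,.083),(.031,.04),(-.031,.04))],c))
```

```text
t 12.10 pos [0.5332 0.1517 0.1794] yaw 0.023 open 0.0444 F [-0.  -0.8 -1. ]
shift [ 3.3 -1.2 93.9] turn -0.001
100 red 0 yel (np.int64(284), np.int64(354))
110 red 0 yel (np.int64(267), np.int64(364))
120 red (np.int64(255), np.int64(377)) yel (np.int64(266), np.int64(364))
130 red (np.int64(253), np.int64(378)) yel (np.int64(288), np.int64(344))
150 red (np.int64(251), np.int64(381)) yel (np.int64(292), np.int64(300))
180 red (np.int64(249), np.int64(383)) yel (np.int64(296), np.int64(302))
210 red (np.int64(250), np.int64(381)) yel (np.int64(236), np.int64(392))
[[365.1486 104.8057]
 [260.4327 104.963 ]
 [362.8683 177.6011]
 [263.2587 177.7534]]
```

arm_command --increments "1 3.5 -0.7 15 0; 1 3.5 -0.7 35 0; 1 3.5 -0.7 55 0; 1 3.5 -0.7 70 0; 1 3.5 -0.7 70 0"

```text
t: 12.65
tool_pos: [0.5296, 0.1551, 0.1051]
orientation: [-2.192, -2.246, 0.007]
force: [-0.7, 0.0, -2.0]
opening: 0.0441
gripper_force: 19.7
```

arm_command --increments "1 0 0 0 0; 1 0 0 0 0; 1 0 0 0 0; 1 0 0 0 0"

```text
t: 13.05
tool_pos: [0.5326, 0.1556, 0.1096]
orientation: [2.194, 2.247, 0.002]
force: [0.4, 0.1, -1.2]
opening: 0.0441
gripper_force: 19.7
```

```bash
python3 -c "
from h import *
go(.5325,.1555,.0845,.024)"
```

```text
t 13.05 pos [0.5326 0.1556 0.1096] yaw 0.024 open 0.0441 F [ 0.4  0.1 -1.2]
shift [-0.1 -0.2 25.1] turn -0.000
```

arm_command --increments "1 0 0 5 0; 1 0 0 10 0; 1 0 0 15 0; 1 0 0 20 0; 1 0 0 20 0"

```text
t: 13.55
tool_pos: [0.5311, 0.1552, 0.0873]
orientation: [-2.194, -2.247, 0.003]
force: [-0.0, -0.7, -0.8]
opening: 0.0441
gripper_force: 19.7
```

arm_command --increments "1 0 0 2 0; 1 0 0 4.5 0; 1 0 0 4.5 0; 1 0 0 4.5 0; 1 0 0 4.5 0"

```text
t: 14.05
tool_pos: [0.5321, 0.1555, 0.0843]
orientation: [2.194, 2.248, 0.0]
force: [-0.6, 0.4, -1.8]
opening: 0.0446
gripper_force: 19.7
```

No contact yet, and the pliers are about half a millimetre above the bottom. I release within the scoops.

arm_command --increments "1 0 0 0.5 0; 0.3 0 0 0.5 0; 0.3 0 0 0.5 0; 0.3 0 0 0.5 0; 0.3 0 0 0.5 0"

```text
t: 14.55
tool_pos: [0.5321, 0.1554, 0.0838]
orientation: [2.195, 2.248, 0.0]
force: [0.5, -1.0, -0.6]
opening: 0.0647
gripper_force: 0.0
```

arm_command --increments "0.3 0 0 0 0; 0.3 0 0 0 0; 0.3 0 0 -10 0; 0.3 0 0 -40 0; 0.3 0 0 -80 0"

```text
t: 15.05
tool_pos: [0.5303, 0.1551, 0.1629]
orientation: [-2.193, -2.246, 0.006]
force: [0.4, 0.7, 1.0]
opening: 0.0649
gripper_force: 0.0
```

arm_command --increments "0.3 0 0 -35 0; 0.5 -2 0 -60 0; 0.8 -2 0 -60 0; 0.8 -2 0 -60 0"

```text
t: 15.45
tool_pos: [0.5325, 0.1535, 0.2248]
orientation: [2.194, 2.247, 0.003]
force: [-0.1, 0.1, -0.7]
opening: 0.0455
gripper_force: 0.0
```

Run:
```python
from h import *
go(.426,.167,.2235,.024)
w=robot.read_camera('wrist');t=robot.read_camera('top');cv2.imwrite('pics/w5.png',w)
o=np.zeros((600,800,3),np.uint8);o[:480,:440]=w[:,100:540];o[:480,444:796]=crop(t,156,244,210,330,4);cv2.imwrite('pics/c6.png',o)
```

```text
t 15.45 pos [0.5325 0.1535 0.2248] yaw 0.024 open 0.0455 F [-0.1  0.1 -0.7]
shift [  16.  -106.1    1.1] turn -0.000
```

View pics/c6.png

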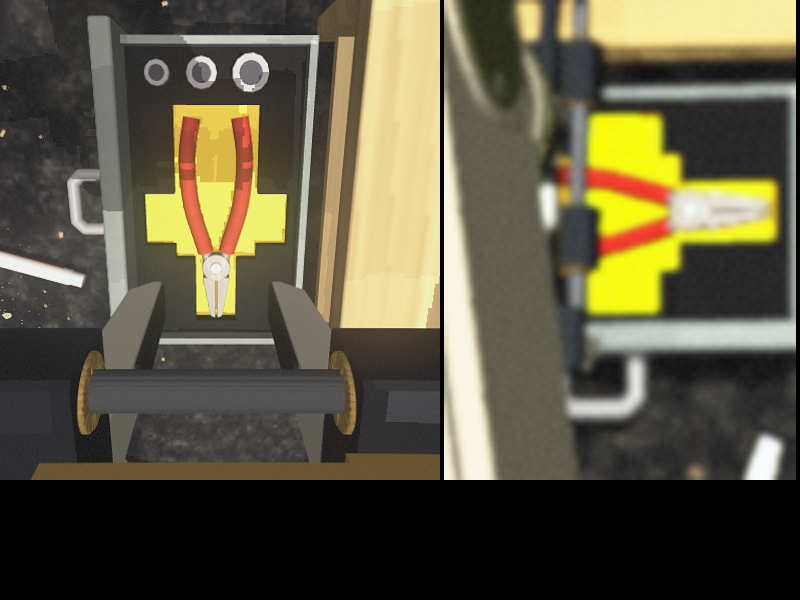

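The pliers lie in the cut-out, jaws right. I'll check numerically how close the jaw tip is to the cut-out's right end: wrist tip at (316,316), pocket ends at rows 105 and 315.

Run:
```python
from h import *
np.set_printoptions(precision=4,suppress=True)
c=cam('wrist')
e=px2w('wrist',[(316,105),(316,315)],.057,c);e2=px2w('wrist',[(316,315)],.066,c)
print('pocket ends @57',e[:,1],'right end @66',e2[:,1])
print('scoop',px2w('wrist',[(245,193),(245,242),(386,193),(386,242)],.057,c))
for z in (.0635,.07): print('tip@',z,px2w('wrist',[(316,316)],z,c)[:,:2],'handles',px2w('wrist',[(290,118),(340,118)],z,c)[:,:2])
T=lambda x,y:((x-444+.5)/4-.5+156,(y+.5)/4-.5+210)
for z in (.057,.066): print('top pocket end',px2w('top',[T(777,210)],z)[:,1])
for z in (.0635,.066,.07): print('top tip',px2w('top',[T(772,208)],z)[:,:2])
```

```text
pocket ends @57 [0.2411 0.0759] right end @66 [0.0805]
scoop [[0.4767 0.1765 0.057 ]
 [0.4757 0.1376 0.057 ]
 [0.5835 0.179  0.057 ]
 [0.5863 0.1403 0.057 ]]
tip@ 0.0635 [[0.5328 0.0783]] handles [[0.511  0.2318]
 [0.5462 0.2326]]
tip@ 0.07 [[0.5328 0.0817]] handles [[0.5114 0.2318]
 [0.5459 0.2326]]
top pocket end [0.0724]
top pocket end [0.0711]
top tip [[0.5351 0.0742]]
top tip [[0.5348 0.0738]]
top tip [[0.5344 0.0732]]
```

Both views agree. The pliers are flat, about 3 mm from the pocket centre and clear of the edge. Now I go in front of the handle with the fingers shut.

arm_command --increments "1 8 -45 0 0; 1 16 -92 0 0; 1 16 -130 0 0; 1 16 -140 15 0; 1 16 -140 50 0"

```text
t: 16.05
tool_pos: [0.3916, 0.1667, 0.1748]
orientation: [2.192, 2.248, 0.006]
force: [0.8, 0.2, -0.9]
opening: 0.0013
gripper_force: 0.0
```

arm_command --increments "1 0 0 40 0; 1 0 0 70 0; 1 0 0 80 0; 1 0 0 80 0; 1 0 0 80 0"

```text
t: 16.55
tool_pos: [0.3922, 0.1662, 0.0945]
orientation: [2.194, 2.248, 0.001]
force: [0.1, 0.2, 0.2]
opening: 0.0007
gripper_force: 0.0
```

```bash
python3 -c "
from h import *
go(.400,.167,.0835,.024)"
```

```text
t 16.55 pos [0.3922 0.1662 0.0945] yaw 0.024 open 0.0007 F [0.1 0.2 0.2]
shift [ 0.6  7.9 11. ] turn 0.000
```

arm_command --increments "1 0 2 6 0; 1 0 5 10.5 0; 1 0 8 10.5 0; 1 0 13 10.5 0; 1 0 18 10.5 0"

```text
t: 17.05
tool_pos: [0.4104, 0.1665, 0.0835]
orientation: [2.194, 2.248, 0.001]
force: [-0.0, 0.9, 0.7]
opening: 0.0003
gripper_force: 0.0
```

arm_command --increments "1 0 10 0 0; 1 0 22 0 0; 1 0 36 0 0; 1 0 50 0 0; 1 0 64 0 0"

```text
t: 17.55
tool_pos: [0.4747, 0.168, 0.0834]
orientation: [-2.195, -2.248, 0.0]
force: [-2.5, -0.1, 5.0]
opening: 0.0002
gripper_force: 3.0
```

arm_command --increments "1 0 14 0 0; 1 0 28 0 0; 1 0 42 0 0; 1 0 54 0 0; 1 0 64 0 0"

```text
t: 18.05
tool_pos: [0.5389, 0.1694, 0.0834]
orientation: [2.195, 2.247, 0.0]
force: [-3.2, -1.5, 5.8]
opening: 0.0001
gripper_force: 3.2
```

arm_command --increments "1 0 6 0 0; 1 0 11 0 0; 1 0 15 0 0; 1 0 18 0 0; 1 0 18 0 0"

```text
t: 18.55
tool_pos: [0.5561, 0.17, 0.0831]
orientation: [2.195, 2.248, 0.001]
force: [-0.5, 0.0, 0.1]
opening: 0.0004
gripper_force: 0.1
```

arm_command --increments "1 0 2 0 0; 1 0 3 0 0; 1 0 3 0 0"

```text
t: 18.85
tool_pos: [0.5586, 0.1701, 0.083]
orientation: [-2.194, -2.248, 0.0]
force: [-2.6, -0.6, 2.5]
opening: 0.0004
gripper_force: 1.5
```

arm_command --increments "1 0 1.5 0 0; 1 0 3 0 0; 1 0 3 0 0"

```text
t: 19.15
tool_pos: [0.5617, 0.1702, 0.083]
orientation: [-2.195, -2.248, -0.0]
force: [-1.9, -0.6, 1.5]
opening: 0.0005
gripper_force: 1.3
```

arm_command --increments "1 0 1 0 0; 1 0 2 0 0; 1 0 2 0 0"

```text
t: 19.45
tool_pos: [0.5637, 0.1702, 0.083]
orientation: [-2.195, -2.248, 0.0]
force: [-2.7, -0.2, 2.1]
opening: 0.0004
gripper_force: 1.2
```

arm_command --increments "1 0 1.5 0 0; 1 0 3 0 0; 1 0 3 0 0"

```text
t: 19.75
tool_pos: [0.5668, 0.1703, 0.0831]
orientation: [2.195, 2.248, 0.0]
force: [-1.8, -0.1, 0.3]
opening: 0.0005
gripper_force: 0.9
```

arm_command --increments "1 0 1.5 0 0; 1 0 3 0 0; 1 0 3 0 0"

```text
t: 20.05
tool_pos: [0.5674, 0.1703, 0.083]
orientation: [-2.192, -2.246, 0.006]
force: [-13.5, -1.2, 11.3]
opening: 0.0006
gripper_force: 9.2
```

Firm stop at 13.5 N. I back off, lift away and verify.

arm_command --increments "1 0 -4 0 0; 1 0 -20 0 0; 1 0 -50 0 0; 1 0 -70 -30 0; 1 0 -80 -70 0"

```text
t: 20.55
tool_pos: [0.4864, 0.1679, 0.1509]
orientation: [-2.192, -2.246, 0.007]
force: [1.6, -0.2, -0.3]
opening: 0.0009
gripper_force: 0.0
```

arm_command --increments "1 -20 0 -40 0; 1 -60 0 -80 0; 1 -100 0 -80 0; 1 -140 0 -80 0; 1 -160 0 -80 0"

```text
t: 21.05
tool_pos: [0.4941, 0.0056, 0.2341]
orientation: [2.195, 2.244, 0.002]
force: [0.0, 1.0, -1.0]
opening: 0.0001
gripper_force: 0.0
```

arm_command --increments "1 -30 0 0 0; 1 -60 0 0 0; 1 -60 0 0 0; 1 -60 0 0 0; 1 -60 0 0 0"

```text
t: 21.55
tool_pos: [0.4951, -0.0509, 0.2331]
orientation: [2.194, 2.248, 0.001]
force: [-0.9, 0.0, -0.0]
opening: 0.0004
gripper_force: 0.0
```

Run:
```python
from h import *
np.set_printoptions(precision=4,suppress=True)
s=robot.read_state();print(s['t'],s['tool_pos'],s['force'])
t0=cv2.imread('pics/top0.png');t=robot.read_camera('top');cv2.imwrite('pics/t9.png',t)
for im in (t0,t):
    g=im[225:262,186:204].max(2).astype(int);col=im[225:262,194:197].min(2).mean(1)
    w=np.clip(col-110,0,None);v=225+(w*np.arange(37)).sum()/w.sum();p=px2w('top',[(195,v)],.062);print('bar v %.2f'%v,p[0,:2],'home-x gap',.6083-p[0,0])
d=cv2.absdiff(t0,t).max(2);d=cv2.GaussianBlur(d,(5,5),0)
n,l,st,ce=cv2.connectedComponentsWithStats((d>50).astype(np.uint8));print([r.tolist() for r in st[1:] if r[4]>20])
```

```text
21.55 [ 0.4951 -0.0509  0.2331] [-0.9209  0.0206 -0.0032]
bar v 241.71 [0.5785 0.1694] home-x gap 0.029767184231925148
bar v 239.51 [0.5834 0.1696] home-x gap 0.024892993290829057
[[138, 195, 208, 285, 20417], [354, 220, 69, 26, 899], [183, 237, 24, 10, 203], [227, 318, 14, 28, 226], [225, 378, 19, 8, 137], [0, 418, 7, 11, 61], [182, 449, 21, 31, 394], [228, 477, 16, 3, 42]]
```

The handle bar now sits 25 mm ahead of the board edge, against a nominal 26 mm when home, so the drawer is shut. Handing in.

```bash
python3 -c "
from plant import robot
print(robot.close_job())"
```

```text
the job is handed in; nothing more can be done
None
```

The red-handled pliers lie flat in their cut-out with the jaws to the right, the drawer is pushed home, and the job is handed in at about 21.6 s; the hand-in did not report a verdict.

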